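# Line up the printed frames by size on the inspection rail

### The job

Take the four yellow square frames off the build sheet and line them up for inspection on the rail in order of size, one lying flat and centred on each rubber pad: the smallest on the pad next to the upright steel pin, then each next larger one, with the largest farthest from the pin. The round ring is not part of the set: leave it where it lies.

Things in the scene. Friction and masses are not known exactly. Their poses are not given: they have to be found in the camera images.
- frame_a: loose yellow printed square frame (an open housing: four walls 5 mm thick, open through the middle), 28 x 28 mm outside and 25 mm tall, the smallest of four; lies flat on the dark build sheet (2 mm thick) at the start. Origin: centre of its underside; z up, x and y square to its sides. It can be gripped across its outside from above
- frame_b: loose yellow printed square frame (an open housing: four walls 5 mm thick, open through the middle), 38 x 38 mm outside and 25 mm tall, second smallest of four; lies flat on the dark build sheet (2 mm thick) at the start. Origin: centre of its underside; z up, x and y square to its sides. It can be gripped across its outside from above
- frame_c: loose yellow printed square frame (an open housing: four walls 5 mm thick, open through the middle), 48 x 48 mm outside and 25 mm tall, second largest of four; lies flat on the dark build sheet (2 mm thick) at the start. Origin: centre of its underside; z up, x and y square to its sides. It can be gripped across its outside from above
- frame_d: loose yellow printed square frame (an open housing: four walls 5 mm thick, open through the middle), 58 x 58 mm outside and 25 mm tall, the largest of four; lies flat on the dark build sheet (2 mm thick) at the start. Origin: centre of its underside; z up, x and y square to its sides. It can be gripped across its outside from above
- pad_a: fixed black rubber pad, 70 x 70 x 3 mm, one of four alike in a row on a 12 mm high, 90 x 430 mm aluminium inspection rail, 85 mm from centre to centre; first from the +y (left) end of the rail. Origin: centre of its underside (12 mm above the table), so its top is 3 mm above the origin; y runs along the row, x across it
- pad_b: fixed black rubber pad, 70 x 70 x 3 mm, one of four alike in a row on a 12 mm high, 90 x 430 mm aluminium inspection rail, 85 mm from centre to centre; second from the +y end. Origin: centre of its underside (12 mm above the table), so its top is 3 mm above the origin; y runs along the row, x across it
- pad_c: fixed black rubber pad, 70 x 70 x 3 mm, one of four alike in a row on a 12 mm high, 90 x 430 mm aluminium inspection rail, 85 mm from centre to centre; third from the +y end. Origin: centre of its underside (12 mm above the table), so its top is 3 mm above the origin; y runs along the row, x across it
- pad_d: fixed black rubber pad, 70 x 70 x 3 mm, one of four alike in a row on a 12 mm high, 90 x 430 mm aluminium inspection rail, 85 mm from centre to centre; fourth, at the -y end of the rail. Origin: centre of its underside (12 mm above the table), so its top is 3 mm above the origin; y runs along the row, x across it
- end_stop: fixed upright dark steel pin (16 mm diameter, 35 mm high, foot 26 mm wide) at one end of the rail, 67.5 mm beyond the centre of the last pad; it may be at either end (the other end has only a flat bright screw, 12 mm wide and 3 mm high). Origin: centre of its foot, on the rail's top
- round_ring: loose yellow printed round ring, 40 mm outside, 28 mm inside, 18 mm tall, lying among the frames on the build sheet; not one of the set. Origin: centre of its underside
Not all that is in view belongs to the job. Leave any blue or white look-alike of the frame_d alone.

How it is judged:
By the outcome, as a careful person would: the job done as asked, in the order asked, and still so for the second after the job is handed in, with the robot touching nothing.
It also fails if it takes over 80 s, if anything falls off the work surface, if the arm or the gripper's body presses on something with over 40 N, if the wrist force passes 120 N, or if a joint passes its speed limit or range.

### The arm

A 7-joint arm with a two-finger parallel gripper is mounted at the origin on the work surface. World frame = base frame: x ahead of the robot, y to its left, z up, the work surface at z = 0. Lengths are in m, angles in rad, forces in N, time in s.
With the tool pointing down it reaches from about 0.425 to 0.925 m from the base axis. Payload 6.8 kg.
Tool frame: the origin (TCP) lies at the very end of the fingers, on their centre line; the grasp point (between the pads) lies 19 mm behind it; z points along the fingers, y is the line along which they close (so a half turn about z gives the same grasp; the last joint's range is limited). The gripper opens to 85 mm and grips with 20 to 120 N. Pads are 22 mm wide; open, the fingers measure 114 mm over their backs; the gripper's body (76 mm by 85 mm) begins 54 mm behind the grasp point. The pads swing forward as they close: fully open they stand 13 mm farther back than shut.
Start: joints at [1.099, 0.477, 0.022, 1.555, -0.011, 1.109, -0.083], TCP at [0.24, -0.631, 0.209] pointing down, gripper open.
Joint ranges: [-2.96, 2.96], [-0.34, 2.1], [-1.41, 1.46], [0.24, 2.44], [-1.37, 4.51], [0.17, 1.92], [-2.96, 2.96]. Speed limits (rad/s): [2.39, 2.39, 3.14, 3.14, 3.14, 3.14, 3.14].

### API

Orientations are given as a rotation vector (axis times angle).
In Python, from bench import get_obs, viewer, r gives the robot as it stands. The module is installed in compiled form; this text tells all that it offers.
- The arm moves only by the tool play_rows, never from a script. Its argument "commands" is a list that holds one entry, the list of rows, each a list of 5 numbers: the gripper's target within -1 to 1 (shut at 1, half-way at 0, fully open at -1), then the shift along the tool's x, y, z scaled (see below), then the turn about the tool's z scaled (see below). A call has 1 to 12 rows; each row is the pose to reach, as a shift and turn from the pose commanded when the call began, along the tool's axes at that moment; what a row does not reach only later rows make up. The controller multiplies each number of a shift by 0.2 m and each number of a turn by pi/2 rad. A row lasts 1/12 s, in which the tool goes at most 41.7 mm and 7.16 degrees, less where a joint would pass 70% of its speed; a pose out of reach is approached as far as the arm can. A call with a number of a shift or a turn outside -1 to 1 is refused whole. A call with a gripper value outside its range is refused whole. The fingers move at their own pace and stop on an object; "grip_force" is the grip in N (left out, the last holds). Time passes only in rows, so rows that repeat a pose let the fingers close. It gives the time, the measured TCP pose, the force, the opening and the grip force at its end, in the units of the state.
- get_obs(): the state, without advancing time (a new reading comes with each control period).
- viewer.grab_frame(name): name is "side" or "top"; returns a dict with "pixels" (420x560x3 uint8, red, green, blue), "fovy" (degrees; the focal length in pixels is half the picture's height over the tangent of half this angle, whatever the lens; pixels are square), "cx", "cy" (the principal point, pixels), "world_to_cam" (4x4, takes a point from world to camera coordinates). Camera axes: x right, y up, looking along -z (the intrinsics and any distortion apply to the point x, -y, -z); pixel columns grow to the right and rows downward; lengths in m; the calibration is good to about 2 mm. A picture is of the moment at which its call begins. There is no depth.
- r.hand_in(): hands the job in; it is judged then, once.
Trained networks look in a picture, given as the dict that the camera call returned (one of the last four; its "shot" number tells which), for a name from the list of things; names that differ only in an ending like _2 or _b are one class to them, and where a whole thing is asked for, a point or a joint stands for the part that bears it (a point fixed in the world has none). Each returns a list of dicts, best first, with "score" (0 to 1); they miss things now and then, are a little off and sometimes report something else, mostly with a low value. They report only what shows in the picture. A call takes as long as a camera call. They do not tell look-alikes from the thing itself.
- viewer.trace(picture, thing): "pixels" (420x560 bool, what is visible of it) and "rect" ([left, top, right, bottom] in pixels, round what is visible of it).
The state is a dict: "clock": time; "joints": joint angles; "qvel": joint speeds; "tau": joint torques, N m; "tcp_pos": TCP position; "orientation": TCP orientation; "contact_force": force on the tool from outside, world axes, zero at the start; "moment": the same for the moment, N m; "grip_width": finger opening in m; "gripper_force": force on a finger pad.
Only numpy, scipy, OpenCV 4.12 (cv2) and the standard library are available. Lean on these libraries where they do the work, as an engineer would, in place of code of your own. Each camera call takes 0.05 s, during which the arm holds its last target. There are 200 camera calls.

## Working session

There is one attempt and no reset: what is moved stays moved. The work goes in short steps, Python scripts to look and compute and a tool call to move; the robot and the scene stay as the last step left them, time stands still between calls to the robot, and variables do not carry over. Pictures are saved under pics/ and viewed, at most 14 in all, crops included, and the job is handed in when it is done.

Besides the shell and the picture viewer there is one more tool, called after "Request:" in YAML: its name, and indented under it one key for each argument. play_rows: Moves the arm, as the interface text tells. Shifts and turns lie within -1 to 1; 1 stands for 0.2 m of shift or pi/2 rad of turn. Its arguments: {"type":"object","properties":{"commands":{"type":"array","items":{"type":"array","items":{"type":"array","items":{"type":"number","minimum":-1,"maximum":1}}}},"grip_force":{"type":"number"}},"required":["commands"]}

```bash
mkdir -p pics
python3 - <<'E'
from bench import get_obs, viewer, r
import cv2
for n in("top","side"):
    p=viewer.grab_frame(n); cv2.imwrite(f"pics/{n}0.png",p["pixels"][:,:,::-1])
    print(n,{k:v for k,v in p.items() if k!="pixels"})
    for t in("frame_a","round_ring","pad_a","end_stop"):
        print(t,[(round(d["score"],2),[int(x) for x in d["rect"]]) for d in viewer.trace(p,t)])
o=get_obs();print(o)
E
```

```text
top {'fovy': 56.10845658908249, 'cx': 277.9633677595216, 'cy': 212.9513726134858, 'world_to_cam': array([[ 0.00708438, -0.999235  ,  0.03846078,  0.00667617],
       [ 0.99679543,  0.01012128,  0.07935008, -0.47772788],
       [-0.07967865,  0.03777538,  0.99610458, -0.69796968],
       [ 0.        ,  0.        ,  0.        ,  1.        ]]), 'shot': 1}
frame_a [(0.79, [182, 183, 205, 196]), (0.77, [389, 219, 430, 253]), (0.76, [345, 285, 392, 327]), (0.73, [101, 91, 153, 139]), (0.72, [221, 216, 245, 242]), (0.64, [246, 165, 293, 210]), (0.56, [285, 218, 322, 254])]
round_ring [(0.53, [329, 188, 353, 208])]
pad_a [(0.97, [201, 101, 242, 143]), (0.93, [290, 110, 332, 147]), (0.91, [242, 110, 285, 146]), (0.65, [338, 111, 376, 147])]
end_stop [(0.72, [179, 110, 193, 125])]
side {'fovy': 52.47541569124999, 'cx': 284.6784991179756, 'cy': 207.5579248798673, 'world_to_cam': array([[-0.92396498, -0.3824412 ,  0.00523786,  0.46428627],
       [ 0.27885626, -0.66420796,  0.69358992, -0.17044478],
       [-0.26177833,  0.64231341,  0.72035102, -0.65724709],
       [ 0.        ,  0.        ,  0
[... 494 characters left out ...]
'clock': 0.5, 'joints': array([ 1.09889749,  0.47704337,  0.022371  ,  1.55542483, -0.0115202 ,
        1.10932081, -0.08309224]), 'qvel': array([ 0.0005472 , -0.00130938,  0.00097675, -0.00031163,  0.00142571,
        0.00076036, -0.00029796]), 'tau': array([-1.38761905e-03, -5.95806241e+01,  1.60451140e+00, -2.81287891e+01,
        1.24341622e-02,  2.53669808e-03,  8.33059659e-06]), 'tcp_pos': array([ 0.24020752, -0.63080363,  0.20856773]), 'orientation': array([-3.08968549e+00, -5.68298690e-01, -3.82159948e-05]), 'contact_force': array([-0.02670846,  0.61289904, -0.27410194]), 'moment': array([ 0.01111472,  0.03776901, -0.00487596]), 'gripper_force': 0.0, 'grip_width': 0.0856591804429715}
```

View pics/top0.png

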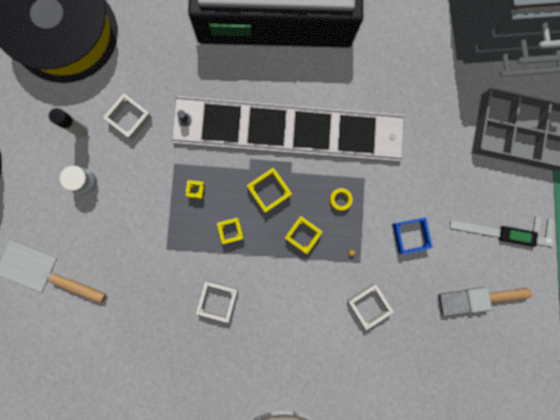

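View pics/side0.png

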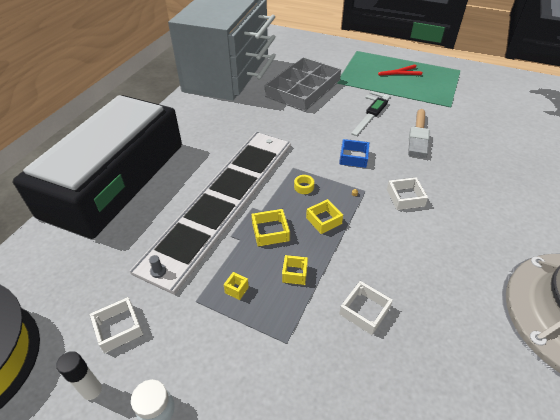

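The top view shows four yellow frames on the sheet: a (195,189), b (230,231), c (303,235) and d (269,190). The ring is at (341,199). The lookalikes are blue (412,236) and white (127,116), (217,302) and (371,307). The pin is at the +y end (183,117), so a→pad_a, b→pad_b, c→pad_c and d→pad_d. Next I fit the poses.

```bash
cat > h.py <<'E'
import numpy as np, cv2
from scipy.optimize import least_squares, minimize
from bench import get_obs, viewer, r
S=4
def proj(p,P):
    f=210/np.tan(np.radians(p["fovy"]/2)); c=np.c_[P,np.ones(len(P))]@p["world_to_cam"].T
    return np.c_[p["cx"]+f*c[:,0]/-c[:,2], p["cy"]+f*c[:,1]/c[:,2]]
def unproj(p,uv,z):
    f=210/np.tan(np.radians(p["fovy"]/2)); R=p["world_to_cam"][:3,:3]; t=p["world_to_cam"][:3,3]
    d=R.T@np.array([(uv[0]-p["cx"])/f,-(uv[1]-p["cy"])/f,-1]); o=-R.T@t
    return (o+d*(z-o[2])/d[2])[:2]
def sq(x,y,a,L,zs):
    c,s=np.cos(a),np.sin(a); q=np.array([[1,1],[-1,1],[-1,-1],[1,-1]])*L/2@np.array([[c,s],[-s,c]])+[x,y]
    return np.vstack([np.c_[q,np.full(4,z)] for z in zs])
def raster(polys,box):
    x0,y0,x1,y1=box; m=np.zeros(((y1-y0)*S,(x1-x0)*S),np.uint8)
    for q in polys:
        h=cv2.convexHull(((q+.5-[x0,y0])*S*16-8).astype(np.float32)).round().astype(np.int32)
        cv2.fillPoly(m,[h],255,shift=4)
    return cv2.GaussianBlur(cv2.resize(m,(x1-x0,y1-y0),interpolation=cv2.INTER_AREA).astype(np.float32)/255,(0,0),1.2)
def yellow(p):
    h=cv2.cvtColor(p["pixels"],cv2.COLOR_RGB2HSV); return ((abs(h[...,0].astype(int)-28)<8)&(h[...,1]>130)&(h[...,2]>60)).astype(np.uint8)
def comps(p,near):
    """filled hull of the yellow blob nearest to pixel"""
    n,l,st,c=cv2.connectedComponentsWithStats(yellow(p)); i=[k for k in range(1,n) if st[k,4]>40]
    k=min(i,key=lambda k:np.hypot(*(c[k]-near))); cn,_=cv2.findContours((l==k).astype(np.uint8),0,2)
    m=np.zeros(l.shape,np.uint8); cv2.fillPoly(m,[cv2.convexHull(np.vstack(cn))],1); return m
def fit(ps,ms,L,z0,x0):
    bx=[]
    for m in ms:
        x,y,w,h=cv2.boundingRect(m); bx.append((x-8,y-8,x+w+8,y+h+8))
    T=[cv2.GaussianBlur(m[b[1]:b[3],b[0]:b[2]].astype(np.float32),(0,0),1.2) for m,b in zip(ms,bx)]
    def cost(v): return sum(((raster([proj(p,sq(v[0]/100,v[1]/100,v[2],L,(z0,z0+.025)))],b)-t)**2).sum() for p,b,t in zip(ps,bx,T))
    best=None
    for a in np.radians([-35,-15,5,25,45]):
        s=minimize(cost,[x0[0]*100,x0[1]*100,a],method="Nelder-Mead",options=dict(initial_simplex=np.array([x0[0]*100,x0[1]*100,a])+np.array([[0,0,0],[.6,0,0],[0,.6,0],[0,0,.2]]),xatol=5e-3,fatol=.01))
        if best is None or s.fun<best.fun: best=s
    v=best.x; return v[0]/100,v[1]/100,(np.degrees(v[2])+45)%90-45,best.fun
SZ=dict(a=.028,b=.038,c=.048,d=.058)
E
python3 - <<'E'
from h import *
t=viewer.grab_frame("top"); s=viewer.grab_frame("side")
N=dict(a=(195,189),b=(230,231),c=(303,235),d=(269,190))
for k,n in N.items():
    x0=unproj(t,n,.015); sn=proj(s,np.array([[*x0,.0145]]))[0]
    mt,ms=comps(t,n),comps(s,sn)
    print(k,x0.round(4),*[np.round(fit(P,M,SZ[k],.002,x0),4) for P,M in (([t],[mt]),([s],[ms]),([t,s],[mt,ms]))])
for p in(t,s):
    d=[x for x in viewer.trace(p,"pad_a")][:4]
    for x in d:
        m=x["pixels"].astype(np.uint8); M=cv2.moments(m,True); c=(M["m10"]/M["m00"],M["m01"]/M["m00"]); rr=cv2.minAreaRect(cv2.findNonZero(m))
        print(np.round(c,1),"rectc",np.round(rr[0],1),np.round(rr[1],0),unproj(p,c,.015).round(4),unproj(p,rr[0],.015).round(4))
print(unproj(t,(275,45),0),unproj(t,(275,15),.1))
o=get_obs();print(cv2.Rodrigues(o["orientation"])[0].round(3))
E
```

```text
a [0.5202 0.1623] [ 0.5201  0.163  -3.0528  1.7376] [ 0.5193  0.1627 -6.3175  0.7953] [ 0.5195  0.1626 -5.4295  3.2745]
b [0.4442 0.0975] [ 0.4445  0.0977 15.9322  5.1057] [ 0.4445  0.0981 13.5432  1.4636] [ 0.4446  0.0978 14.4976  6.7424]
c [ 0.4381 -0.0354] [  0.4384  -0.0351 -34.793    8.0051] [ 4.38500e-01 -3.38000e-02 -3.55892e+01  9.55700e-01] [ 4.38500e-01 -3.46000e-02 -3.48987e+01  1.07764e+01]
d [0.5201 0.0274] [5.19400e-01 2.81000e-02 3.49215e+01 7.43610e+00] [5.19100e-01 2.87000e-02 3.51119e+01 2.27710e+00] [5.19400e-01 2.81000e-02 3.50142e+01 1.10034e+01]
[266.1 125.6] rectc [266.2 125.8] [37. 36.] [0.6407 0.0338] [0.6403 0.0337]
[311.5 128.8] rectc [311.7 128.8] [38. 38.] [ 0.6362 -0.0509] [ 0.6361 -0.0512]
[356.3 132.9] rectc [356.6 132.9] [38. 37.] [ 0.63   -0.1351] [ 0.6299 -0.1357]
[220.3 121.8] rectc [220.3 121.8] [38. 37.] [0.6463 0.1187] [0.6463 0.1188]
[209.3 210.7] rectc [209.1 210.3] [41. 31.] [0.639 0.036] [0.6399 0.0353]
[156.2 267. ] rectc [155.4 266.3] [21. 15.] [0.6562 0.1818] [0.6582 0.1812]
[232.7 183.1] rectc [232.1 182.7] [40. 29.] [ 0.6337 -0.0479] [ 0.6352 -0.0482]
[253.6 158.4] rectc [253.8 158.9] [36. 25.] [ 0.6282 -0.1327] [ 0.6271 -0.1316]
[0.80464305 0.01811632] [0.80454118 0.02121401]
[[ 0.935  0.356  0.   ]
 [ 0.356 -0.935 -0.   ]
 [-0.     0.    -1.   ]]
```

```bash
cat > plan.py <<'E'
import sys,json,numpy as np,cv2
from bench import get_obs
# args: list of [x,y,z,psi_deg]; each becomes one waypoint relative to the present pose ("|" chains from the former one)
o=get_obs(); R=cv2.Rodrigues(o["orientation"])[0]; p=o["tcp_pos"]; psi=np.degrees(np.arctan2(R[1,0],R[0,0]))
print("now",p.round(4),round(psi,2),"w",round(o["grip_width"],4),"F",o["contact_force"].round(1),"t",round(o["clock"],2))
for t in json.loads(sys.argv[1]):
    if t=="|": p,psi=np.array(l[:3]),l[3]; print("--"); continue
    d=np.array(t[:3])-p; c,s=np.cos(np.radians(psi)),np.sin(np.radians(psi))
    sh=np.array([c*d[0]+s*d[1],s*d[0]-c*d[1],-d[2]])/.2
    print(sh.round(3).tolist(),round(((psi-t[3]+180)%360-180)/90,3)); l=t
E
python3 plan.py '[[0.37,-0.44,0.2,30],"|",[0.47,-0.2,0.2,35],"|",[0.5194,0.0,0.15,35],"|",[0.5194,0.0281,0.1,35],[0.5194,0.0281,0.05,35],[0.5194,0.0281,0.005,35]]'
```

```text
now [ 0.2402 -0.6308  0.2086] 20.84 w 0.0852 F [-0.7  0.1  0.2] t 0.7
[0.946, -0.661, 0.043] -0.102
--
[1.033, -0.789, -0.0] -0.056
--
[0.776, -0.677, 0.25] 0.0
--
[0.081, -0.115, 0.25] 0.0
[0.081, -0.115, 0.5] 0.0
[0.081, -0.115, 0.725] 0.0
```

Request:
play_rows:
  commands:
    - [[-1,0.94,-0.66,0.04,-0.1],[-1,0.94,-0.66,0.04,-0.1],[-1,0.94,-0.66,0.04,-0.1],[-1,0.94,-0.66,0.04,-0.1],[-1,0.94,-0.66,0.04,-0.1],[-1,0.94,-0.66,0.04,-0.1],[-1,0.94,-0.66,0.04,-0.1]]

```text
clock: 1.28
tcp_pos: [0.3736, -0.4348, 0.2008]
orientation: [-3.03, -0.823, -0.004]
contact_force: [-0.5, -0.7, -0.1]
grip_width: 0.0857
gripper_force: 0.0
```

Request:
play_rows:
  commands:
    - [[-1,1,-0.76,0,-0.056],[-1,1,-0.76,0,-0.056],[-1,1,-0.76,0,-0.056],[-1,1,-0.76,0,-0.056],[-1,1,-0.76,0,-0.056],[-1,1,-0.76,0,-0.056],[-1,1,-0.76,0,-0.056],[-1,1,-0.76,0,-0.056]]

```text
clock: 1.95
tcp_pos: [0.468, -0.2072, 0.201]
orientation: [2.995, 0.949, 0.001]
contact_force: [-0.7, -0.6, 0.7]
grip_width: 0.0852
gripper_force: 0.0
```

```bash
python3 plan.py '[[0.5194,0.0281,0.12,35]]'
```

```text
now [ 0.468  -0.2072  0.201 ] 35.17 w 0.0852 F [-0.7 -0.6  0.7] t 1.95
[0.888, -0.813, 0.405] 0.002
```

Request:
play_rows:
  commands:
    - [[-1,0.888,-0.813,0.405,0.002],[-1,0.888,-0.813,0.405,0.002],[-1,0.888,-0.813,0.405,0.002],[-1,0.888,-0.813,0.405,0.002],[-1,0.888,-0.813,0.405,0.002],[-1,0.888,-0.813,0.405,0.002],[-1,0.888,-0.813,0.405,0.002],[-1,0.888,-0.813,0.405,0.002],[-1,0.888,-0.813,0.405,0.002]]

```text
clock: 2.7
tcp_pos: [0.5195, 0.0235, 0.1194]
orientation: [2.999, 0.934, -0.002]
contact_force: [0.0, -0.4, 0.2]
grip_width: 0.0854
gripper_force: 0.0
```

```bash
python3 plan.py '[[0.5194,0.0281,0.04,35],[0.5194,0.0281,0.005,35]]'
python3 - <<'E'
from h import *
p=viewer.grab_frame("side"); cv2.imwrite("pics/s1.png",cv2.resize(p["pixels"][100:320,180:440,::-1],None,fx=2.5,fy=2.5))
E
```

```text
now [0.5195 0.0235 0.1194] 34.6 w 0.0854 F [ 0.  -0.4  0.2] t 2.7
[0.012, -0.019, 0.397] -0.004
[0.012, -0.019, 0.572] -0.004
```

View pics/s1.png

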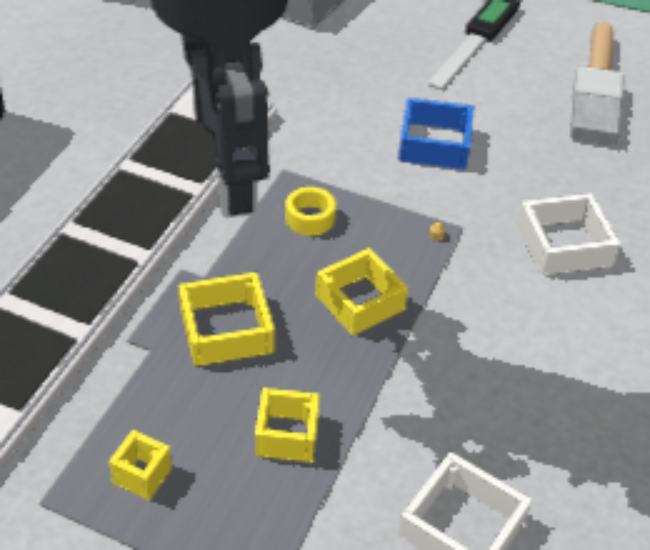

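The close crop shows d as the largest yellow square at (227,315), with the gripper hovering above it. The ring is separate at (310,210). I'm descending now.

Request:
play_rows:
  commands:
    - [[-1,0,0,0.4,0],[-1,0,0,0.4,0],[-1,0,0,0.57,0],[-1,0,0,0.57,0],[-1,0,0,0.57,0]]

```text
clock: 3.17
tcp_pos: [0.5183, 0.0233, 0.0051]
orientation: [3.0, 0.932, -0.006]
contact_force: [-0.5, 0.0, 0.6]
grip_width: 0.0852
gripper_force: 0.0
```

```bash
python3 plan.py '[[0.5194,0.0281,0.005,35]]'
```

```text
now [0.5183 0.0233 0.0051] 34.54 w 0.0852 F [-0.5  0.   0.6] t 3.17
[0.018, -0.017, 0.0] -0.005
```

Request:
play_rows:
  commands:
    - [[-1,0.018,-0.017,0,-0.005],[-1,0.018,-0.017,0,-0.005],[0.2,0.018,-0.017,0,-0.005],[0.2,0.018,-0.017,0,-0.005],[0.2,0.018,-0.017,0,-0.005],[0.2,0.018,-0.017,0,-0.005],[0.2,0.018,-0.017,0,-0.005],[0.2,0.018,-0.017,0,-0.005],[0.2,0.018,-0.017,0,-0.005]]
  grip_force: 30

```text
clock: 3.92
tcp_pos: [0.5205, 0.0305, 0.0056]
orientation: [2.995, 0.949, -0.0]
contact_force: [0.0, 0.5, 0.2]
grip_width: 0.0344
gripper_force: 0.0
```

```bash
python3 plan.py '[[0.5194,0.0281,0.07,35],[0.57,-0.06,0.08,86.3],"|",[0.6295,-0.1345,0.08,86.3],[0.6295,-0.1345,0.022,86.3]]'
```

```text
now [0.5205 0.0305 0.0056] 35.15 w 0.0344 F [0.  0.5 0.2] t 3.92
[-0.011, 0.007, -0.322] 0.002
[-0.058, 0.513, -0.372] -0.568
--
[-0.353, 0.321, -0.0] 0.0
[-0.353, 0.321, 0.29] 0.0
```

Run:
```python
from h import *
p=viewer.grab_frame("side"); q=viewer.grab_frame("top")
a=cv2.resize(p["pixels"][150:300,180:380,::-1],(400*1,300)); b=cv2.resize(q["pixels"][90:270,180:420,::-1],(400,300))
cv2.imwrite("pics/s2.png",cv2.resize(np.hstack([a,b]),(800,300)))
o=get_obs(); print(o["tcp_pos"],o["grip_width"],o["contact_force"],o["gripper_force"])
```

```text
[0.52041129 0.03059584 0.00552324] 0.0344150061132149 [ 0.01010103 -0.7169971  -0.62617303] 0.0
```

View pics/s2.png

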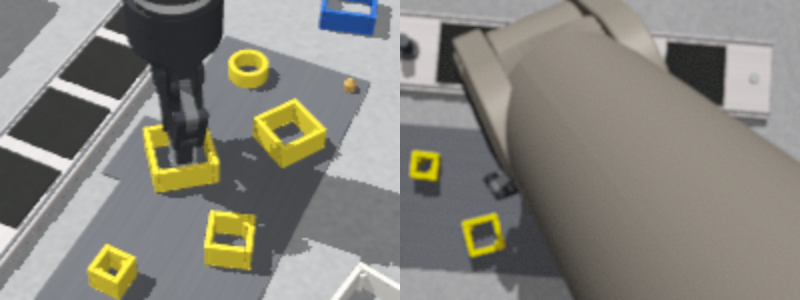

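The gripper closed past 58 mm and its fingers stand inside d, so the grasp missed. I'm lifting to look from above.

Request:
play_rows:
  commands:
    - [[0.2,0,0,-0.3,0],[0.2,0,0,-0.3,0],[0.2,0,0,-0.5,0],[-1,0,0,-0.5,0],[-1,0,0,-0.5,0],[-1,0,0,-0.5,0],[-1,0,0,-0.5,0],[-1,0,0,-0.5,0]]

```text
clock: 4.68
tcp_pos: [0.5194, 0.0304, 0.1043]
orientation: [-2.994, -0.949, 0.004]
contact_force: [0.2, 0.1, -0.5]
grip_width: 0.0856
gripper_force: 0.0
```

Run:
```python
from h import *
s=viewer.grab_frame("side"); o=get_obs(); print(o["tcp_pos"],o["grip_width"])
c=proj(s,np.array([[.5194,.0281,.0145]]))[0]
print(fit([s],[comps(s,c)],.058,.002,(.52,.028)))
R=cv2.Rodrigues(o["orientation"])[0]; im=s["pixels"][:,:,::-1].copy()
for v in(-.0425,0,.0425):
  for k in (0,-.013):
    u=proj(s,(o["tcp_pos"]+R@[0,v,k])[None])[0]; cv2.circle(im,tuple(u.round().astype(int)),1,(0,0,255) if k else (0,255,0),-1)
cv2.imwrite("pics/s3.png",cv2.resize(im[120:300,180:420],(800,600)))
```

```text
[0.5195466  0.03047194 0.10437876] 0.08584197734104201
(np.float64(0.5191037427653842), np.float64(0.028708576392632152), np.float64(35.10181127647007), np.float64(2.192690372467041))
```

View pics/s3.png

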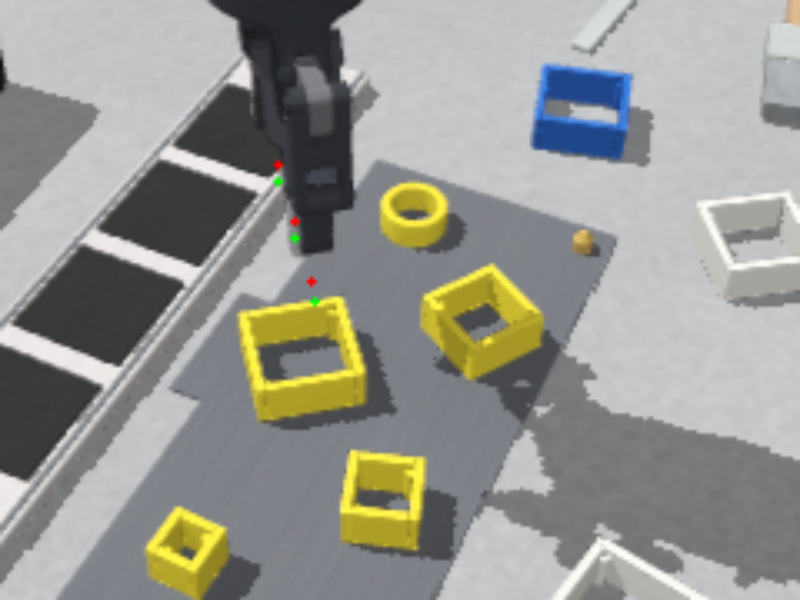

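Request:
play_rows:
  commands:
    - [[-0.37,0,0,0,0],[-0.37,0,0,0,0],[-0.37,0,0,0,0],[-0.37,0,0,0,0]]

```text
clock: 5.07
tcp_pos: [0.5204, 0.0306, 0.1054]
orientation: [-2.995, -0.949, 0.0]
contact_force: [-0.4, -0.4, 0.9]
grip_width: 0.0582
gripper_force: 0.0
```

```bash
cat > shot.py <<'E'
from h import *
import sys
s=viewer.grab_frame("side"); o=get_obs(); w=o["grip_width"]; print(o["tcp_pos"],w)
R=cv2.Rodrigues(o["orientation"])[0]; im=s["pixels"][80:230,220:320,::-1]; im=cv2.resize(im,None,fx=4,fy=4)
for v in(-w/2,0,w/2):
    for k,c in((0,(0,255,0)),(-.019,(0,0,255))):
        u=(proj(s,(o["tcp_pos"]+R@[0,v,k])[None])[0]-[220,80])*4; cv2.circle(im,tuple(u.round().astype(int)),2,c,-1)
cv2.imwrite(sys.argv[1],im)
E
python3 shot.py pics/w60.png
```

```text
[0.52043469 0.03060877 0.10549091] 0.05875198476446938
```

Request:
play_rows:
  commands:
    - [[1,0,0,0,0],[1,0,0,0,0],[1,0,0,0,0],[1,0,0,0,0],[1,0,0,0,0],[1,0,0,0,0],[1,0,0,0,0],[1,0,0,0,0]]

```text
clock: 5.78
tcp_pos: [0.5205, 0.0306, 0.1056]
orientation: [2.995, 0.949, -0.0]
contact_force: [-0.7, -0.3, -0.2]
grip_width: 0.0002
gripper_force: 0.0
```

```bash
python3 shot.py pics/w0.png; python3 -c "
import cv2,numpy as np
cv2.imwrite('pics/w.png',np.hstack([cv2.imread('pics/w60.png'),cv2.imread('pics/w0.png')]))"
```

```text
[0.52048463 0.03061784 0.10560284] 0.00020043922484338188
```

View pics/w.png

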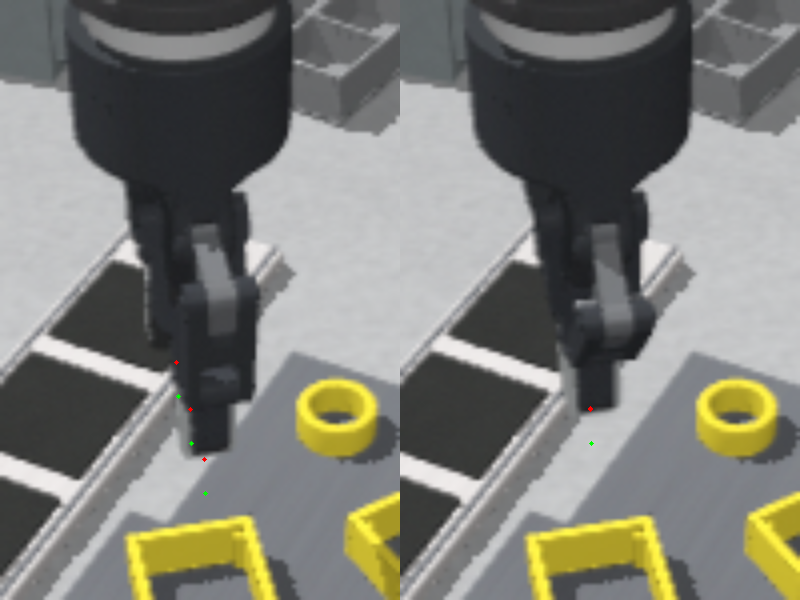

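The shut fingertips end at the red mark (591,408), about 19 mm above the reported TCP. The first grasp therefore closed above the frame. I'll work about 19 mm lower and watch the force.

```bash
python3 plan.py '[[0.5192,0.0283,0.03,35],[0.5192,0.0283,-0.01,35]]'
```

```text
now [0.5205 0.0306 0.1056] 35.15 w 0.0002 F [-0.9 -0.6 -0.2] t 5.83
[-0.012, 0.006, 0.378] 0.002
[-0.012, 0.006, 0.578] 0.002
```

Request:
play_rows:
  commands:
    - [[-0.75,-0.012,0.006,0,0],[-0.75,-0.012,0.006,0,0],[-0.75,-0.012,0.006,0,0],[-0.75,-0.012,0.006,0.1,0],[-0.75,-0.012,0.006,0.2,0],[-0.75,-0.012,0.006,0.35,0],[-0.75,-0.012,0.006,0.45,0],[-0.75,-0.012,0.006,0.52,0],[-0.75,-0.012,0.006,0.57,0],[-0.75,-0.012,0.006,0.57,0]]

```text
clock: 6.67
tcp_pos: [0.5179, 0.0281, -0.0102]
orientation: [-2.994, -0.949, 0.005]
contact_force: [-0.3, -0.2, 0.2]
grip_width: 0.0751
gripper_force: 0.0
```

Request:
play_rows:
  commands:
    - [[-0.75,0.005,0,0.02,0],[-0.75,0.005,0,0.02,0],[0,0.005,0,0.02,0],[0,0.005,0,0.02,0],[0,0.005,0,0.02,0],[0,0.005,0,0.02,0],[0,0.005,0,0.02,0]]
  grip_force: 30

```text
clock: 7.25
tcp_pos: [0.5209, 0.0289, -0.0114]
orientation: [2.995, 0.948, 0.003]
contact_force: [-1.2, 0.6, 6.8]
grip_width: 0.0573
gripper_force: 32.6
```

```bash
python3 plan.py '[[0.5192,0.0283,0.06,35],[0.58,-0.07,0.07,86.3],"|",[0.6295,-0.1345,0.07,86.3],[0.6295,-0.1345,0.0,86.3]]'
```

```text
now [ 0.5209  0.0289 -0.0114] 35.15 w 0.0573 F [-1.2  0.6  6.8] t 7.25
[-0.009, -0.002, -0.357] 0.002
[-0.043, 0.574, -0.407] -0.568
--
[-0.306, 0.268, -0.0] 0.0
[-0.306, 0.268, 0.35] 0.0
```

Request:
play_rows:
  commands:
    - [[0,0,0,-0.15,0],[0,0,0,-0.35,0],[0,-0.043,0.2,-0.4,-0.1],[0,-0.043,0.57,-0.4,-0.57],[0,-0.043,0.57,-0.4,-0.57],[0,-0.043,0.57,-0.4,-0.57],[0,-0.043,0.57,-0.4,-0.57],[0,-0.043,0.57,-0.4,-0.57],[0,-0.043,0.57,-0.4,-0.57],[0,-0.043,0.57,-0.4,-0.57],[0,-0.043,0.57,-0.4,-0.57],[0,-0.043,0.57,-0.4,-0.57]]

```text
clock: 8.25
tcp_pos: [0.5786, -0.0695, 0.0677]
orientation: [2.293, 2.148, 0.0]
contact_force: [0.7, -0.4, -1.4]
grip_width: 0.057
gripper_force: 32.6
```

```bash
python3 plan.py '[[0.6295,-0.1345,0.07,86.3],[0.6295,-0.1345,0.01,86.3]]'
```

```text
now [ 0.5786 -0.0695  0.0677] 86.25 w 0.057 F [ 0.7 -0.4 -1.4] t 8.25
[-0.308, 0.275, -0.012] -0.001
[-0.308, 0.275, 0.288] -0.001
```

Request:
play_rows:
  commands:
    - [[0,-0.303,0.275,0,0],[0,-0.303,0.275,0,0],[0,-0.303,0.275,0,0],[0,-0.303,0.275,0,0],[0,-0.303,0.275,0.15,0],[0,-0.303,0.275,0.288,0],[0,-0.303,0.275,0.288,0],[0,-0.303,0.275,0.288,0]]

```text
clock: 8.92
tcp_pos: [0.628, -0.1319, 0.009]
orientation: [-2.286, -2.15, 0.003]
contact_force: [1.1, -0.1, 0.5]
grip_width: 0.0567
gripper_force: 32.6
```

```bash
cat > chk.py <<'E'
from h import *
import sys
# fit a held/placed frame: name, base z, guess x,y, cams
k,z,x,y=sys.argv[1],*map(float,sys.argv[2:5])
for c in sys.argv[5].split(","):
    p=viewer.grab_frame(c); n=proj(p,np.array([[x,y,z+.0125]]))[0]
    print(c,np.round(fit([p],[comps(p,n)],SZ[k],z,(x,y)),4))
E
python3 plan.py '[[0.6295,-0.133,0.002,86.3]]'; python3 chk.py d 0.0235 0.6295 -0.1345 side
```

```text
now [ 0.628  -0.1319  0.009 ] 86.48 w 0.0567 F [ 1.1 -0.1  0.5] t 8.92
[-0.005, 0.008, 0.035] 0.002
side [ 0.6291 -0.1287 13.3303 50.154 ]
```

Request:
play_rows:
  commands:
    - [[0,-0.006,0.004,0.025,0],[0,-0.006,0.004,0.033,0],[0,-0.006,0.004,0.033,0]]

```text
clock: 9.22
tcp_pos: [0.631, -0.1347, 0.0042]
orientation: [2.289, 2.15, 0.001]
contact_force: [-1.0, -0.5, -0.1]
grip_width: 0.0574
gripper_force: 32.6
```

```bash
python3 plan.py '[[0.6295,-0.133,0.002,86.3]]'
```

```text
now [ 0.631  -0.1347  0.0042] 86.43 w 0.0574 F [-1.  -0.5 -0.1] t 9.22
[0.008, -0.008, 0.011] 0.001
```

Request:
play_rows:
  commands:
    - [[0,0.004,-0.003,0.01,0],[0,0.004,-0.003,0.012,0],[-0.6,0.004,-0.003,0.012,0],[-0.9,0.004,-0.003,0.012,0],[-0.9,0.004,-0.003,-0.03,0],[-0.9,0.004,-0.003,-0.2,0],[-0.9,0.004,-0.003,-0.4,0],[-0.9,0.004,-0.003,-0.4,0]]

```text
clock: 9.88
tcp_pos: [0.6351, -0.1336, 0.0915]
orientation: [2.283, 2.145, 0.012]
contact_force: [1.1, 0.8, 1.6]
grip_width: 0.0814
gripper_force: 0.0
```

```bash
python3 chk.py d 0.015 0.6295 -0.1345 side; python3 plan.py '[[0.53,-0.08,0.08,60],"|",[0.4385,-0.0345,0.08,55.2],[0.4385,-0.0345,0.03,55.2],[0.4385,-0.0345,-0.012,55.2]]'
```

```text
side [ 0.6299 -0.1341 -3.2951  1.7976]
now [ 0.6336 -0.1337  0.0887] 86.45 w 0.0811 F [ 0.7  0.2 -1.1] t 9.93
[0.236, -0.534, 0.043] 0.294
--
[-0.032, -0.51, -0.0] 0.053
[-0.032, -0.51, 0.25] 0.053
[-0.032, -0.51, 0.46] 0.053
```

Request:
play_rows:
  commands:
    - [[-0.9,0.23,-0.53,0,0.29],[-0.9,0.23,-0.53,0,0.29],[-0.9,0.23,-0.53,0.04,0.29],[-0.9,0.23,-0.53,0.04,0.29],[-0.55,0.43,-1,0.04,0.34],[-0.55,0.43,-1,0.04,0.34],[-0.55,0.43,-1,0.04,0.34],[-0.55,0.43,-1,0.04,0.34],[-0.55,0.43,-1,0.04,0.34]]

```text
clock: 10.68
tcp_pos: [0.4349, -0.0353, 0.0755]
orientation: [2.774, 1.473, -0.001]
contact_force: [-0.0, -0.6, -0.4]
grip_width: 0.0661
gripper_force: 0.0
```

```bash
python3 plan.py '[[0.4385,-0.0345,0.03,55.2],[0.4385,-0.0345,-0.011,55.2]]'
```

```text
now [ 0.4349 -0.0353  0.0755] 55.93 w 0.0661 F [-0.  -0.6 -0.4] t 10.68
[0.013, 0.013, 0.227] 0.008
[0.013, 0.013, 0.432] 0.008
```

Request:
play_rows:
  commands:
    - [[-0.55,0.013,0.013,0.05,0.008],[-0.55,0.013,0.013,0.2,0.008],[-0.55,0.013,0.013,0.33,0.008],[-0.55,0.013,0.013,0.39,0.008],[-0.55,0.013,0.013,0.41,0.008],[-0.55,0.013,0.013,0.41,0.008],[-0.55,0.013,0.013,0.41,0.008]]

```text
clock: 11.27
tcp_pos: [0.4404, -0.0349, -0.0063]
orientation: [2.785, 1.453, 0.001]
contact_force: [-0.0, -0.1, -0.3]
grip_width: 0.0661
gripper_force: 0.0
```

```bash
python3 plan.py '[[0.4385,-0.0345,-0.0105,55.2]]'
```

```text
now [ 0.4404 -0.0349 -0.0063] 55.1 w 0.0661 F [-0.  -0.1 -0.3] t 11.27
[-0.004, -0.009, 0.021] -0.001
```

Request:
play_rows:
  commands:
    - [[-0.55,-0.004,-0.009,0.018,0],[-0.55,-0.004,-0.009,0.018,0],[0.2,-0.004,-0.009,0.018,0],[0.2,-0.004,-0.009,0.018,0],[0.2,-0.004,-0.009,0.018,0],[0.2,-0.004,-0.009,0.018,0],[0.2,-0.004,-0.009,0.018,0]]

```text
clock: 11.85
tcp_pos: [0.4377, -0.0345, -0.0095]
orientation: [2.784, 1.453, 0.001]
contact_force: [-1.5, -0.3, 6.0]
grip_width: 0.047
gripper_force: 30.8
```

```bash
python3 plan.py '[[0.4385,-0.0345,0.07,55.2],[0.56,-0.045,0.07,86.3],"|",[0.635,-0.05,0.07,86.3],[0.635,-0.05,0.004,86.3]]'
```

```text
now [ 0.4377 -0.0345 -0.0095] 55.12 w 0.047 F [-1.5 -0.3  6. ] t 11.85
[0.002, 0.003, -0.398] -0.001
[0.307, 0.532, -0.398] -0.346
--
[-0.001, 0.376, -0.0] 0.0
[-0.001, 0.376, 0.33] 0.0
```

Request:
play_rows:
  commands:
    - [[0.2,0,0,-0.15,0],[0.2,0,0,-0.35,0],[0.2,0.1,0.15,-0.4,-0.05],[0.2,0.3,0.53,-0.4,-0.346],[0.2,0.3,0.53,-0.4,-0.346],[0.2,0.3,0.53,-0.4,-0.346],[0.2,0.3,0.53,-0.4,-0.346],[0.2,0.3,0.53,-0.4,-0.346],[0.2,0.3,0.53,-0.4,-0.346],[0.2,0.3,0.53,-0.4,-0.346],[0.2,0.3,0.53,-0.4,-0.346]]

```text
clock: 12.77
tcp_pos: [0.5582, -0.0458, 0.0699]
orientation: [2.294, 2.146, -0.001]
contact_force: [-0.4, -0.1, 0.5]
grip_width: 0.0471
gripper_force: 31.6
```

```bash
python3 plan.py '[[0.635,-0.05,0.07,86.3],[0.635,-0.05,0.007,86.3]]'
```

```text
now [ 0.5582 -0.0458  0.0699] 86.18 w 0.0471 F [-0.4 -0.1  0.5] t 12.77
[0.005, 0.385, -0.0] -0.001
[0.005, 0.385, 0.315] -0.001
```

Request:
play_rows:
  commands:
    - [[0.2,0.005,0.385,0,0],[0.2,0.005,0.385,0,0],[0.2,0.005,0.385,0,0],[0.2,0.005,0.385,0.12,0],[0.2,0.005,0.385,0.25,0],[0.2,0.005,0.385,0.31,0],[0.2,0.005,0.385,0.315,0],[0.2,0.005,0.385,0.315,0]]

```text
clock: 13.43
tcp_pos: [0.6351, -0.0495, 0.0067]
orientation: [-2.292, -2.147, 0.001]
contact_force: [0.3, 0.2, 0.9]
grip_width: 0.0471
gripper_force: 31.9
```

```bash
python3 plan.py '[[0.635,-0.05,0.0035,86.3]]'
```

```text
now [ 0.6351 -0.0495  0.0067] 86.27 w 0.0471 F [0.3 0.2 0.9] t 13.43
[-0.002, -0.0, 0.016] -0.0
```

Request:
play_rows:
  commands:
    - [[0.2,-0.002,0,0.01,0],[0.2,-0.002,0,0.016,0],[0.2,-0.002,0,0.016,0],[-0.5,-0.002,0,0.016,0],[-0.7,-0.002,0,0.016,0],[-0.7,-0.002,0,0.016,0],[-0.7,-0.002,0,-0.05,0],[-0.7,-0.002,0,-0.25,0],[-0.7,-0.002,0,-0.35,0],[-0.7,-0.002,0,-0.35,0]]

```text
clock: 14.27
tcp_pos: [0.6393, -0.0496, 0.0831]
orientation: [2.288, 2.144, 0.01]
contact_force: [1.7, -0.5, -0.3]
grip_width: 0.0727
gripper_force: 0.0
```

```bash
python3 chk.py c 0.015 0.635 -0.05 side; python3 plan.py '[[0.4446,0.098,0.07,104.5]]'
```

```text
side [ 0.6356 -0.0491 -4.191   1.1887]
now [ 0.6379 -0.0499  0.0807] 86.26 w 0.0727 F [-0.1 -0.8  0.5] t 14.32
[0.675, -1.013, 0.053] -0.203
```

Request:
play_rows:
  commands:
    - [[-0.7,0.675,-0.99,0.05,-0.203],[-0.7,0.675,-0.99,0.05,-0.203],[-0.7,0.675,-0.99,0.05,-0.203],[-0.4,0.675,-0.99,0.05,-0.203],[-0.4,0.675,-0.99,0.05,-0.203],[-0.4,0.675,-0.99,0.05,-0.203],[-0.4,0.675,-0.99,0.05,-0.203],[-0.4,0.675,-0.99,0.05,-0.203],[-0.4,0.675,-0.99,0.05,-0.203],[-0.4,0.675,-0.99,0.05,-0.203]]

```text
clock: 15.15
tcp_pos: [0.4478, 0.0965, 0.0668]
orientation: [1.925, 2.483, 0.0]
contact_force: [0.2, 0.7, -0.2]
grip_width: 0.0596
gripper_force: 0.0
```

```bash
python3 plan.py '[[0.4446,0.098,-0.01,104.5]]'
```

```text
now [0.4478 0.0965 0.0668] 104.43 w 0.0596 F [ 0.2  0.7 -0.2] t 15.15
[0.011, -0.014, 0.384] -0.001
```

Request:
play_rows:
  commands:
    - [[-0.4,0.011,-0.014,0.05,0],[-0.4,0.011,-0.014,0.18,0],[-0.4,0.011,-0.014,0.3,0],[-0.4,0.011,-0.014,0.36,0],[-0.4,0.011,-0.014,0.375,0],[-0.4,0.011,-0.014,0.375,0],[-0.4,0.011,-0.014,0.375,0]]

```text
clock: 15.73
tcp_pos: [0.4438, 0.0989, -0.0082]
orientation: [-1.923, -2.484, -0.0]
contact_force: [-0.5, 0.9, -0.2]
grip_width: 0.0595
gripper_force: 0.0
```

```bash
python3 plan.py '[[0.4446,0.098,-0.0095,104.5]]'
```

```text
now [ 0.4438  0.0989 -0.0082] 104.51 w 0.0595 F [-0.5  0.9 -0.2] t 15.73
[-0.005, 0.003, 0.007] 0.0
```

Request:
play_rows:
  commands:
    - [[-0.4,-0.005,0.003,-0.006,0],[0.4,-0.005,0.003,-0.006,0],[0.4,-0.005,0.003,-0.006,0],[0.4,-0.005,0.003,-0.006,0],[0.4,-0.005,0.003,-0.006,0],[0.4,-0.005,0.003,-0.006,0],[0.4,-0.005,0.003,-0.006,0]]

```text
clock: 16.32
tcp_pos: [0.4451, 0.098, -0.0061]
orientation: [1.922, 2.483, 0.002]
contact_force: [-1.2, -0.7, 5.5]
grip_width: 0.0369
gripper_force: 29.8
```

```bash
python3 plan.py '[[0.4446,0.098,0.07,104.5],[0.57,0.045,0.07,86.3],"|",[0.6403,0.0347,0.07,86.3]]'
```

```text
now [ 0.4451  0.098  -0.0061] 104.52 w 0.0369 F [-1.2 -0.7  5.5] t 16.32
[0.0, -0.002, -0.38] 0.0
[-0.413, 0.538, -0.38] 0.202
--
[-0.029, 0.354, -0.0] 0.0
```

Request:
play_rows:
  commands:
    - [[0.4,0,0,-0.15,0],[0.4,0,0,-0.35,0],[0.4,-0.1,0.16,-0.38,0.05],[0.4,-0.549,0.865,-0.38,0.202],[0.4,-0.549,0.865,-0.38,0.202],[0.4,-0.549,0.865,-0.38,0.202],[0.4,-0.549,0.865,-0.38,0.202],[0.4,-0.549,0.865,-0.38,0.202],[0.4,-0.549,0.865,-0.38,0.202],[0.4,-0.549,0.865,-0.38,0.202],[0.4,-0.549,0.865,-0.38,0.202]]

```text
clock: 17.23
tcp_pos: [0.6378, 0.0361, 0.069]
orientation: [-2.289, -2.151, 0.001]
contact_force: [-0.2, 0.4, 0.6]
grip_width: 0.0371
gripper_force: 30.8
```

```bash
python3 plan.py '[[0.6403,0.0347,0.010,86.3]]'
```

```text
now [0.6378 0.0361 0.069 ] 86.45 w 0.0371 F [-0.2  0.4  0.6] t 17.23
[-0.006, 0.013, 0.295] 0.002
```

Request:
play_rows:
  commands:
    - [[0.4,-0.006,0.01,0.05,0.002],[0.4,-0.006,0.01,0.18,0.002],[0.4,-0.006,0.01,0.27,0.002],[0.4,-0.006,0.01,0.295,0.002],[0.4,-0.006,0.01,0.295,0.002],[0.4,-0.006,0.01,0.295,0.002]]

```text
clock: 17.73
tcp_pos: [0.6409, 0.0343, 0.0101]
orientation: [-2.293, -2.147, -0.0]
contact_force: [0.5, -0.0, -0.7]
grip_width: 0.0375
gripper_force: 31.0
```

```bash
python3 plan.py '[[0.6403,0.0347,0.007,86.3]]'
```

```text
now [0.6409 0.0343 0.0101] 86.22 w 0.0375 F [ 0.5 -0.  -0.7] t 17.73
[0.002, -0.003, 0.016] -0.001
```

Request:
play_rows:
  commands:
    - [[0.4,0.002,-0.002,0.01,0],[0.4,0.002,-0.002,0.015,0],[0.4,0.002,-0.002,0.015,0],[-0.2,0.002,-0.002,0.015,0],[-0.4,0.002,-0.002,0.015,0],[-0.4,0.002,-0.002,0.015,0],[-0.4,0.002,-0.002,-0.05,0],[-0.4,0.002,-0.002,-0.25,0],[-0.4,0.002,-0.002,-0.35,0],[-0.4,0.002,-0.002,-0.35,0]]

```text
clock: 18.57
tcp_pos: [0.6446, 0.0354, 0.0863]
orientation: [2.29, 2.143, 0.012]
contact_force: [-0.1, 0.3, -0.2]
grip_width: 0.0597
gripper_force: 0.0
```

```bash
python3 chk.py b 0.015 0.6403 0.0347 side; python3 plan.py '[[0.5195,0.1628,0.07,85.0]]'
```

```text
side [ 0.6407  0.0353 -6.3267  1.1589]
now [0.6432 0.0348 0.0839] 86.17 w 0.0598 F [-0.8  0.2 -0.3] t 18.62
[0.597, -0.66, 0.069] 0.013
```

Request:
play_rows:
  commands:
    - [[-0.4,0.597,-0.65,0.06,0.013],[-0.4,0.597,-0.65,0.06,0.013],[-0.2,0.597,-0.65,0.06,0.013],[-0.2,0.597,-0.65,0.06,0.013],[-0.2,0.597,-0.65,0.06,0.013],[-0.2,0.597,-0.65,0.06,0.013],[-0.2,0.597,-0.65,0.06,0.013],[-0.2,0.597,-0.65,0.06,0.013]]

```text
clock: 19.28
tcp_pos: [0.52, 0.1607, 0.0678]
orientation: [2.317, 2.12, -0.001]
contact_force: [0.6, -0.7, 1.4]
grip_width: 0.0511
gripper_force: 0.0
```

```bash
python3 plan.py '[[0.5195,0.1628,-0.006,85]]'
```

```text
now [0.52   0.1607 0.0678] 84.92 w 0.0511 F [ 0.6 -0.7  1.4] t 19.28
[0.01, -0.003, 0.369] -0.001
```

Request:
play_rows:
  commands:
    - [[-0.2,0.01,-0.003,0.05,0],[-0.2,0.01,-0.003,0.18,0],[-0.2,0.01,-0.003,0.3,0],[-0.2,0.01,-0.003,0.35,0],[-0.2,0.01,-0.003,0.36,0],[-0.2,0.01,-0.003,0.36,0],[-0.2,0.01,-0.003,0.36,0]]

```text
clock: 19.87
tcp_pos: [0.5194, 0.1643, -0.0034]
orientation: [2.316, 2.122, 0.002]
contact_force: [0.9, -0.1, 0.6]
grip_width: 0.0512
gripper_force: 0.0
```

```bash
python3 plan.py '[[0.5195,0.1628,-0.005,85]]'
```

```text
now [ 0.5194  0.1643 -0.0034] 84.98 w 0.0512 F [ 0.9 -0.1  0.6] t 19.87
[-0.007, 0.001, 0.008] -0.0
```

Request:
play_rows:
  commands:
    - [[-0.2,-0.007,0.001,0,0],[0.6,-0.007,0.001,0,0],[0.6,-0.007,0.001,0,0],[0.6,-0.007,0.001,0,0],[0.6,-0.007,0.001,0,0],[0.6,-0.007,0.001,0,0],[0.6,-0.007,0.001,0,0]]

```text
clock: 20.45
tcp_pos: [0.5195, 0.1627, -0.003]
orientation: [2.315, 2.122, 0.002]
contact_force: [-1.0, -1.1, 5.9]
grip_width: 0.0266
gripper_force: 29.7
```

```bash
python3 plan.py '[[0.6458,0.1195,0.07,86.3]]'
```

```text
now [ 0.5195  0.1627 -0.003 ] 85.0 w 0.0266 F [-1.  -1.1  5.9] t 20.45
[-0.16, 0.648, -0.365] -0.014
```

Place height is about 0.010.

Request:
play_rows:
  commands:
    - [[0.6,0,0,-0.15,0],[0.6,0,0,-0.35,0],[0.6,-0.03,0.13,-0.365,0],[0.6,-0.16,0.648,-0.365,-0.014],[0.6,-0.16,0.648,-0.365,-0.014],[0.6,-0.16,0.648,-0.365,-0.014],[0.6,-0.16,0.648,-0.365,-0.014],[0.6,-0.16,0.648,-0.365,-0.014],[0.6,-0.16,0.648,-0.365,-0.014]]

```text
clock: 21.2
tcp_pos: [0.6438, 0.1204, 0.0687]
orientation: [-2.291, -2.148, 0.001]
contact_force: [0.5, -0.1, -0.5]
grip_width: 0.0268
gripper_force: 30.0
```

```bash
python3 plan.py '[[0.6458,0.1195,0.013,86.3]]'
```

```text
now [0.6438 0.1204 0.0687] 86.33 w 0.0268 F [ 0.5 -0.1 -0.5] t 21.2
[-0.004, 0.01, 0.279] 0.0
```

Request:
play_rows:
  commands:
    - [[0.6,-0.003,0.006,0.05,0],[0.6,-0.003,0.006,0.18,0],[0.6,-0.003,0.006,0.26,0],[0.6,-0.003,0.006,0.28,0],[0.6,-0.003,0.006,0.28,0],[0.6,-0.003,0.006,0.28,0]]

```text
clock: 21.7
tcp_pos: [0.6454, 0.1194, 0.0126]
orientation: [-2.291, -2.149, 0.001]
contact_force: [-0.2, -0.4, 0.5]
grip_width: 0.0268
gripper_force: 30.0
```

```bash
python3 plan.py '[[0.6458,0.1195,0.01,86.3]]'
```

```text
now [0.6454 0.1194 0.0126] 86.33 w 0.0268 F [-0.2 -0.4  0.5] t 21.7
[0.001, 0.002, 0.013] 0.0
```

Release and lift, then clear the view for a full check.

Request:
play_rows:
  commands:
    - [[0.6,0.001,0.002,0.01,0],[0.6,0.001,0.002,0.013,0],[0.6,0.001,0.002,0.013,0],[0,0.001,0.002,0.013,0],[-0.2,0.001,0.002,0.013,0],[-0.2,0.001,0.002,0.013,0],[-0.2,0.001,0.002,-0.05,0],[-0.2,0.001,0.002,-0.25,0],[-0.2,0.001,0.002,-0.5,0],[-0.2,0.001,0.002,-0.5,0]]

```text
clock: 22.53
tcp_pos: [0.6505, 0.121, 0.1211]
orientation: [2.289, 2.145, 0.015]
contact_force: [0.8, 1.8, 1.4]
grip_width: 0.0512
gripper_force: 0.0
```

Request:
play_rows:
  commands:
    - [[-0.2,0.9,-0.95,-0.3,0],[-0.2,0.9,-0.95,-0.3,0],[-0.2,0.9,-0.95,-0.3,0],[-0.2,0.9,-0.95,-0.3,0],[-0.2,0.9,-0.95,-0.3,0],[-0.2,0.9,-0.95,-0.3,0],[-0.2,0.9,-0.95,-0.3,0],[-0.2,0.9,-0.95,-0.3,0],[-0.2,0.9,-0.95,-0.3,0],[-0.2,0.9,-0.95,-0.3,0]]

```text
clock: 23.37
tcp_pos: [0.4696, 0.3102, 0.1734]
orientation: [2.293, 2.146, 0.001]
contact_force: [0.7, -0.2, -0.1]
grip_width: 0.0511
gripper_force: 0.0
```

Run:
```python
from h import *
t=viewer.grab_frame("top"); s=viewer.grab_frame("side")
P=dict(a=(.6457,.1192),b=(.6405,.0345),c=(.6352,-.05),d=(.630,-.1345))
def rail(p,col):
    # bright rail outline seen in picture: rail top edge via threshold
    pass
for k,(x,y) in P.items():
    for n,p in(("top",t),("side",s)):
        c=proj(p,np.array([[x,y,.0275]]))[0]; print(k,n,np.round(fit([p],[comps(p,c)],SZ[k],.015,(x,y)),4))
a=cv2.resize(t["pixels"][85:170,160:420,::-1],(780,255),interpolation=cv2.INTER_CUBIC)
b=cv2.resize(s["pixels"][125:295,130:310,::-1],(360,340))
cv2.imwrite("pics/f.png",np.vstack([a,np.pad(b,((0,0),(0,420),(0,0)))]))
print(get_obs()["tcp_pos"])
```

```text
a top [ 0.6484  0.1198 -4.5604  7.9495]
a side [ 6.457000e-01  1.192000e-01 -3.500000e+01  6.303093e+02]
b top [ 0.6427  0.0337 -8.1687 25.1088]
b side [ 6.645000e-01  5.650000e-02 -2.139440e+01  6.303093e+02]
c top [ 0.6354 -0.0509 -2.016  14.5651]
c side [ 0.6336 -0.0498  4.1163 17.9915]
d top [ 0.6299 -0.1347 -3.5425  2.8263]
d side [ 0.6297 -0.134  -2.5443  2.1628]
[0.46983778 0.30947919 0.17280463]
```

View pics/f.png

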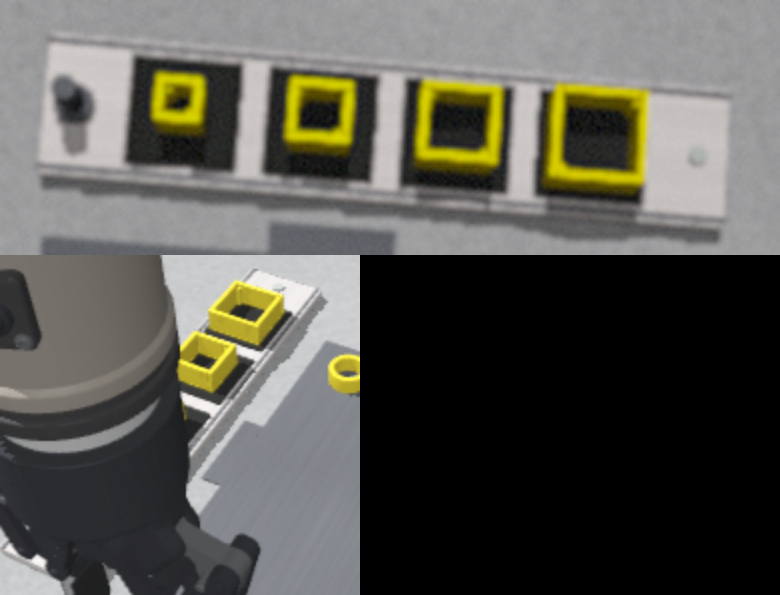

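The top view shows all four frames in order, with the smallest next to the pin. I'll do one unobstructed side check before handing in.

Request:
play_rows:
  commands:
    - [[-0.2,-1,-0.3,-0.1,0],[-0.2,-1,-0.3,-0.1,0],[-0.2,-1,-0.3,-0.1,0],[-0.2,-1,-0.3,-0.1,0],[-0.2,-1,-0.3,-0.1,0],[-0.2,-1,-0.3,-0.1,0],[-0.2,-1,-0.3,-0.1,0],[-0.2,-1,-0.3,-0.1,0]]

```text
clock: 24.13
tcp_pos: [0.3966, 0.1149, 0.1933]
orientation: [2.295, 2.145, 0.002]
contact_force: [0.5, 0.4, -0.7]
grip_width: 0.0517
gripper_force: 0.0
```

Run:
```python
from h import *
s=viewer.grab_frame("side")
P=dict(a=(.6457,.1192),b=(.6405,.0345),c=(.6352,-.05),d=(.630,-.1345))
im=s["pixels"][:,:,::-1].copy()
for k,(x,y) in P.items():
    c=proj(s,np.array([[x,y,.0275]]))[0]; print(k,np.round(fit([s],[comps(s,c)],SZ[k],.015,(x,y)),4))
cv2.imwrite("pics/g.png",cv2.resize(im[130:290,130:310],(675,600)))
```

```text
a [ 0.6465  0.1194 -3.348   1.0831]
b [ 0.6409  0.0354 -5.2209  1.3004]
c [ 0.6357 -0.0491 -4.4453  1.1798]
d [ 0.6297 -0.134  -2.5443  2.1628]
```

View pics/g.png

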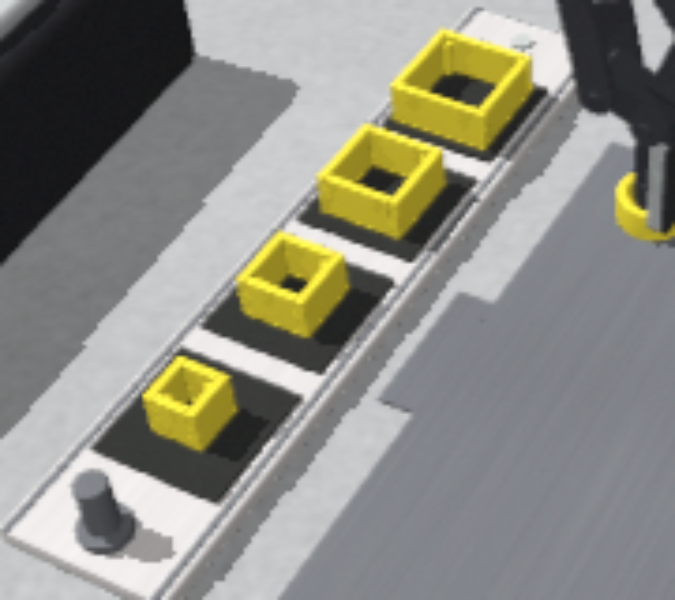

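The side view shows the order is right and everything lies flat. To judge centring, I'm measuring the pad corners from this same picture, because frame a looks slightly off toward +x.

Run:
```python
from h import *
t=viewer.grab_frame("top"); s=viewer.grab_frame("side")
# pad fit: known pad lattice vs dark pixels, per camera; frames' hulls masked out
for n,p in(("side",s),("top",t)):
    hsv=cv2.cvtColor(p["pixels"],cv2.COLOR_RGB2HSV); rail=np.zeros(hsv.shape[:2],np.uint8)
    dark=(hsv[...,2]<75).astype(np.float32); q=yellow(p); q=cv2.dilate(q,np.ones((3,3)))
    box=(130,120,310,290) if n=="side" else (165,90,410,165)
    sl=np.s_[box[1]:box[3],box[0]:box[2]]
    T=cv2.GaussianBlur(dark,(0,0),1.2)[sl]
    def pads(v,L=.07): 
        a=v[2]; return [sq(v[0]/100-np.sin(a)*k*.085,v[1]/100+np.cos(a)*k*.085,a,L,(.015,)) for k in(1.5,.5,-.5,-1.5)]
    # only near the pads, not on frames
    W=(raster([proj(p,Q) for Q in pads([63.8,-.8,-.064],.078)],box)>.3)&(cv2.GaussianBlur(q.astype(np.float32),(0,0),1.5)[sl]<.02)
    cost=lambda v:((raster([proj(p,Q) for Q in pads(v)],box)-T)[W]**2).sum()
    o=minimize(cost,[63.8,-.8,-.064],method="Nelder-Mead",options=dict(initial_simplex=np.array([63.8,-.8,-.064])+np.array([[0,0,0],[.4,0,0],[0,.4,0],[0,0,.03]])))
    print(n,o.x.round(3),round(o.fun,1),[Q[:,:2].mean(0).round(4).tolist() for Q in pads(o.x)])
```

```text
side [ 6.3719e+01 -6.9300e-01 -6.3000e-02] 12.4 [[0.6452, 0.1203], [0.6399, 0.0355], [0.6345, -0.0493], [0.6292, -0.1342]]
top [ 6.3847e+01 -9.9200e-01 -5.5000e-02] 124.5 [[0.6454, 0.1174], [0.6408, 0.0325], [0.6362, -0.0524], [0.6315, -0.1372]]
```

```bash
python3 -c "
from bench import r
print(r.hand_in())"
```

```text
the job is handed in; nothing more can be done
None
```

The four frames lie flat on the pads in size order from the pin (a, b, c, d), each within about 2 mm of its pad centre by the side camera; the ring was left where it lay, and the job is handed in.

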